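# Measure the brass turntable bushing with a telescoping gauge

## Task

Take the telescoping gauge from its plywood stand by its red knob and seat it, plungers drawn in, in the bore of the turntable foot with the brass bushing (not the dark steel one). Loosen the knob (counter-clockwise) so that the plungers spring out to the wall, tighten it again (clockwise), then draw the gauge straight out and set it back upright in its stand with the plungers still locked at the bore's size.

Things in the scene. Friction and masses are not known exactly. Their poses are not given: they have to be found in the camera images.
- gauge: Steel bore gauge, 0.5 kg, upright in the stand. Origin: centre of its collar's underside; z up. Collar: aluminium disc, diameter 80 mm, 5 mm thick. Below it a T-shaped head reaches to z = -32 mm, with plungers along the gauge's y at z = -22 mm. Above it a stem, diameter 14 mm, then the round red lock knob, diameter 28 mm, z 42 to 72 mm: grip it at z = 57 mm, any yaw. The gauge's yaw is free.
- lock_knob (a joint): Turn of the red knob on the stem, rad. 0: tight (start), plungers clamped. It turns counter-clockwise seen from above to a stop at 1.0; past 0.6 the plungers are free and spring out (0.6 N). Back at 0 they are clamped where they are. It takes 0.06 N m; the body stays still only while the collar rests on something: press down lightly (3 to 10 N) while turning.
- tip_a (a point): Outermost point of the plunger on the gauge's +y side. Distance to tip_b: 29 mm fully in, about 46 mm against the brass bore's wall, 55 mm fully out.
- tip_b (a point): Outermost point of the plunger on the gauge's -y side, like tip_a.
- bore_brass (a point): Centre of the bore's mouth, on top of the foot with the BRASS bushing, 52 mm above the table; z up. Bore: vertical, diameter 46 mm, 38 mm deep. Brass ring, outer diameter 68 mm, in a white hub, diameter 92 mm, on a white disc, diameter 136 mm; all fixed. The gauge's collar seats on the ring's top. A like foot with a dark steel bushing is not listed.
- stand: Plywood ring block fixed to the table: outer diameter 104 mm, hole of diameter 62 mm, 45 mm high. Origin: centre of its underside, on the table; z up. The gauge's collar rests on its top (gauge origin 45 mm above the stand's), its head hanging in the hole.
Not all that is in view belongs to the job. What is shaped like the gauge but blue is not meant.

How it is judged:
On the way, in this order (a step that is already met when the one before it is completed fails the run):
1. The gauge is seated in the brass bore, collar down, plungers still in (horizontal distance between gauge and bore_brass below 0.012 m and z of gauge in the frame of bore_brass between -0.006 and 0.006 m and angle between gauge's own z axis and vertical below 0.15 rad and distance between tip_a and tip_b below 0.035 m), for 0.2 s.
2. The plungers have sprung out to the wall of the brass bore (horizontal distance between gauge and bore_brass below 0.012 m and z of gauge in the frame of bore_brass between -0.006 and 0.006 m and angle between gauge's own z axis and vertical below 0.15 rad and distance between tip_a and tip_b between 0.041 and 0.05 m), for 0.2 s.
3. The gauge is clear above the brass bore, plungers locked at its size (z of gauge in the frame of bore_brass above 0.04 m and distance between tip_a and tip_b between 0.041 and 0.05 m), for 0.2 s.
At the end, for the whole second after the job is handed in: The gauge stands still and upright (within 8 degrees) in its stand, within 15 mm of its centre with the collar down on it (within 6 mm), let go, its plungers locked 41 to 50 mm tip to tip (horizontal distance between gauge and stand below 0.015 m and z of gauge in the frame of stand between 0.039 and 0.051 m and angle between gauge's own z axis and vertical below 0.15 rad and linear speed of gauge below 0.02 m/s and distance between tip_a and tip_b between 0.041 and 0.05 m); the robot touches nothing.
It also fails if it takes over 58 s, if anything falls off the work surface, if the arm or the gripper's body presses on something with over 40 N, if the wrist force passes 120 N, or if a joint passes its speed limit or range.

## Robot

A 6-joint arm with a two-finger parallel gripper is mounted at the origin on the work surface. World frame = base frame: x ahead of the robot, y to its left, z up, the work surface at z = 0. Lengths are in m, angles in rad, forces in N, time in s.
With the tool pointing down it reaches from about 0.225 to 0.875 m from the base axis. Payload 3.4 kg.
Tool frame: the origin (TCP) lies midway between the tips of the shut fingers; the grasp point (between the pads) lies 19 mm behind it (manip.pinch_z is the distance from the TCP to the grasp point, in m); z points along the fingers, y is the line along which they close (so a half turn about z gives the same grasp; the last joint's range is limited). The gripper opens to 85 mm and grips with 20 to 120 N. Pads are 22 mm wide; open, the fingers measure 114 mm over their backs; the gripper's body (76 mm by 85 mm) begins 54 mm behind the grasp point. The pads swing forward as they close: fully open they stand 13 mm farther back than shut.
Start: joints at [1.093, 0.276, 1.505, -0, 1.361, -0.121], TCP at [0.201, 0.539, 0.197] pointing down, gripper open.
Joint ranges: [-2.89, 2.89], [-0.75, 2.08], [0.22, 2.7], [-1.18, 4.32], [0.11, 2.71], [-2.7, 2.7]. Speed limits (rad/s): [2.57, 2.57, 3.14, 3.14, 3.14, 3.14].

## Interface

Orientations are given as a unit quaternion [w, x, y, z].
In Python, from rig import manip gives the robot as it stands.
- The arm moves only by the tool carry_out, never from a script. Its arguments are lists of equal length, an entry for each row: "delta_pos": the shift along the tool's x, y, z scaled (see below), a list of three; "turn": the turn, a rotation vector about the tool's x, y, z scaled (see below), a list of three; "claw": the closure, from -1 (fully open) to 1 (shut). A call has 1 to 12 rows; each row is the pose to reach, as a shift and turn from the pose commanded when the call began, along the tool's axes at that moment; what a row does not reach only later rows make up. The controller multiplies each number of a shift by 400 mm and each number of a turn by 30 degrees. A row lasts 1/10 s, in which the tool goes at most 50 mm and 8.59 degrees, less where a joint would pass 70% of its speed; a pose out of reach is approached as far as the arm can. A call with a number of a shift or a turn outside -1 to 1 is refused whole. A call with a gripper value outside its range is refused whole. The fingers move at their own pace and stop on an object; "force" is the grip in N (left out, the last holds). Time passes only in rows, so rows that repeat a pose let the fingers close. It gives the time, the measured TCP pose, the force, the opening and the grip force at its end, in the units of the state.
- manip.get_state(): the state, without advancing time (a new reading comes with each control period).
- manip.get_image(name): name is "side" or "top"; returns a dict with "image" (420x560x3 uint8, red, green, blue), "z_map" (420x560 float32, m along the optical axis (not along the pixel's ray), 0 where there is no reading), "fx", "fy", "cx", "cy" (pixels), "world_to_cam" (4x4, takes a point from world to camera coordinates). Camera axes: x right, y down, z forward; pixel columns grow to the right and rows downward; lengths in m; the calibration is good to about 2 mm. A picture is of the moment at which its call begins.
- manip.sign_off(): hands the job in; it is judged then, once.
Trained networks look in the newest picture that a camera, given by its name, has taken for a name from the list of things; names that differ only in an ending like _2 or _b are one class to them, and where a whole thing is asked for, a point or a joint stands for the part that bears it (a point fixed in the world has none). Each returns a list of dicts, best first, with "score" (0 to 1); they miss things now and then, are a little off and sometimes report something else, mostly with a low value. They report only what shows in the picture. A call takes as long as a camera call. They do not tell look-alikes from the thing itself.
- manip.spot_in(camera, query): "point" ([x, y, z] in m, in world coordinates, good to about 4 mm: the middle of the surface that is visible of it).
- manip.place_of(camera, query): "point" ([x, y, z] in m, in world coordinates, good to about 4 mm: a listed point, or the origin of a listed thing).
The state is a dict: "clock": time; "qpos": joint angles; "qd": joint speeds; "effort": joint torques, N m; "position": TCP position; "ee_rot": TCP orientation; "contact_force": force on the tool from outside, world axes, zero at the start; "moment": the same for the moment, N m; "width": finger opening in m; "gripper_force": force on a finger pad.
Only numpy, scipy, OpenCV 4.12 (cv2) and the standard library are available. Lean on these libraries where they do the work, as an engineer would, in place of code of your own. Each camera call takes 0.05 s, during which the arm holds its last target. There are 200 camera calls.

## Working session

There is one attempt and no reset: what is moved stays moved. The work goes in short steps, Python scripts to look and compute and a tool call to move; the robot and the scene stay as the last step left them, time stands still between calls to the robot, and variables do not carry over. Pictures are saved under pics/ and viewed, at most 10 in all, crops included, and the job is handed in when it is done.

Besides the shell and the picture viewer there is one more tool, called in YAML: its name, and indented under it one key for each argument. carry_out: Moves the arm, as the interface text tells. Shifts and turns lie within -1 to 1; 1 stands for 400 mm of shift or 30 degrees of turn. Its arguments: {"type":"object","properties":{"delta_pos":{"type":"array","items":{"type":"array","items":{"type":"number","minimum":-1,"maximum":1}}},"turn":{"type":"array","items":{"type":"array","items":{"type":"number","minimum":-1,"maximum":1}}},"claw":{"type":"array","items":{"type":"number"}},"force":{"type":"number"}},"required":["delta_pos","turn","claw"]}

```bash
mkdir -p pics; ls
python3 - <<'E'
from rig import manip
import cv2,numpy as np
for c in ("top","side"):
    d=manip.get_image(c); cv2.imwrite(f"pics/{c}0.png",d["image"][:,:,::-1])
    for q in ("gauge","stand","bore_brass","lock_knob"):
        for r in manip.place_of(c,q)[:3]: print(c,q,np.round(r["point"],4),round(r["score"],2))
    for r in manip.spot_in(c,"lock_knob")[:3]: print(c,"spot knob",np.round(r["point"],4),round(r["score"],2))
s=manip.get_state(); print({k:np.round(v,4).tolist() for k,v in s.items()}, manip.pinch_z)
E
```

```text
pics
top gauge [0.5303 0.3916 0.0293] 0.86
top gauge [0.3527 0.1832 0.0289] 0.8
top gauge [0.6522 0.195  0.0305] 0.67
top stand [0.5069 0.2367 0.0009] 0.82
top bore_brass [ 0.5733 -0.2519  0.0528] 0.64
top bore_brass [0.5049 0.2384 0.0425] 0.61Traceback (most recent call last):
  File "<stdin>", line 6, in <module>
ValueError: it knows: bore_brass, gauge, stand, tip
```

View pics/top0.png

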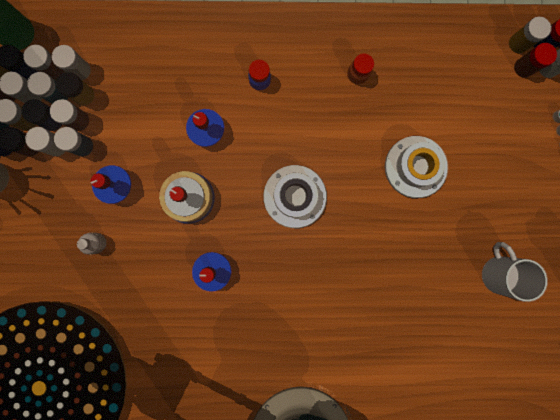

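The top view shows the stand with the white-collared gauge and red knob at about (186,196), and the brass foot at about (420,164). The steel foot is at (296,196), and the blue gauges are decoys.

```bash
cat > h.py <<'E'
from rig import manip
import cv2,numpy as np
from scipy.optimize import least_squares
def cloud(c):
    d=manip.get_image(c); z=d["z_map"]; v,u=np.mgrid[:z.shape[0],:z.shape[1]]
    P=np.stack([(u-d["cx"])/d["fx"]*z,(v-d["cy"])/d["fy"]*z,z,np.ones_like(z)],-1)
    W=(P@np.linalg.inv(d["world_to_cam"]).T)[...,:3]; W[z==0]=np.nan
    return d,d["image"].astype(int),W
def near(W,xy,r,lo,hi): return (np.hypot(W[...,0]-xy[0],W[...,1]-xy[1])<r)&(W[...,2]>lo)&(W[...,2]<hi)
def circ(p):
    (x,y),r=cv2.minEnclosingCircle((p[:,:2]*1000).astype(np.float32)); return np.round([x,y,r],1)
def report(c,st,br):
    d,I,W=cloud(c); R,G,B=I[...,0],I[...,1],I[...,2]
    red=(R>90)&(G<60)&(B<60)
    k=near(W,st,.06,.06,.2)&red; p=W[k]
    if len(p): print(c,"knob n",len(p),"med",np.median(p,0).round(4),"min",p.min(0).round(4),"max",p.max(0).round(4)); t=p[p[:,2]>np.percentile(p[:,2],95)-.004]; print(" knobtop",circ(t),t[:,2].mean().round(4))
    for n,m in (("stand top",near(W,st,.065,.035,.047)),("collar",near(W,st,.06,.0475,.056)),("brass",near(W,br,.06,.042,.062)&(R-B>60)),("hub",near(W,br,.07,.042,.062))):
        p=W[m]
        if len(p): print(c,n,len(p),circ(p),"z",np.percentile(p[:,2],[10,50,90]).round(4))
    return d,I,W
E
python3 - <<'E'
from h import *
d,I,W=report("top",(.507,.237),(.573,-.252))
d,I,W=report("side",(.507,.237),(.573,-.252))
cv2.imwrite("pics/side0.png",d["image"][:,:,::-1])
for q in ("gauge","stand","bore_brass","tip_a"):
    for r in manip.place_of("side",q)[:4]: print(q,np.round(r["point"],4),round(r["score"],2))
s=manip.get_state(); print({k:np.round(v,4).tolist() for k,v in s.items()}, manip.pinch_z)
E
```

```text
top knob n 139 med [0.5028 0.2388 0.1178] min [0.4914 0.2275 0.1144] max [0.5161 0.2526 0.1212]
 knobtop [503.9 239.4  13.4] 0.1179
top stand top 687 [506.1 240.8  52. ] z [0.0432 0.0453 0.0466]
top collar 1041 [505.9 240.7  51. ] z [0.0484 0.0505 0.0524]
top brass 435 [ 572.4 -253.9   34.1] z [0.0501 0.0522 0.054 ]
top hub 1205 [ 573.2 -252.5   46.3] z [0.0482 0.0508 0.0533]
side knob n 197 med [0.5032 0.2425 0.1161] min [0.4896 0.2274 0.0917] max [0.5173 0.2541 0.1189]
 knobtop [503.9 240.8  13.4] 0.1162
side stand top 1229 [505.4 240.6  52.5] z [0.0398 0.0444 0.0457]
side collar 1408 [504.  240.   40.2] z [0.0484 0.0495 0.0507]
side brass 216 [ 572.6 -254.3   35.9] z [0.0465 0.05   0.0515]
side hub 544 [ 569.3 -251.3   47.8] z [0.0449 0.0489 0.0508]
gauge [0.6494 0.1977 0.0338] 0.97
gauge [0.5309 0.3926 0.031 ] 0.92
gauge [0.508  0.2373 0.0446] 0.83
gauge [0.3575 0.1845 0.0325] 0.8
bore_brass [ 0.5769 -0.251   0.0476] 0.69
tip_a [ 0.5793 -0.2541  0.0527] 0.6
{'clock': 0.5, 'qpos': [1.093, 0.2759, 1.505, -0.0, 1.3607, -0.121], 'qd': [0.0009, -0.001, 0.0, 0.0008, 0.002, -0.0017], 'effort': [-0.0018, -41.6262, -24.5877, -0.0001, 0.0015, -0.0], 'position': [0.2008, 0.5388, 0.1966], 'ee_rot': [0.0, 0.1774, 0.9841, -0.0], 'contact_force': [0.4928, -0.8594, -0.5936], 'moment': [0.0181, 0.0229, 0.0667], 'gripper_force': 0.0, 'width': 0.0852} 0.0187
```

View pics/side0.png

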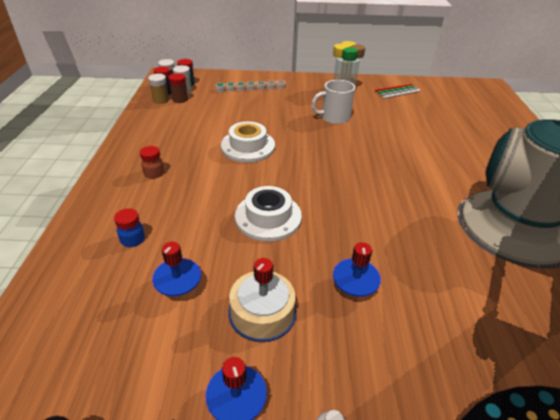

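The side view agrees: the gauge is in the stand at (262,300) and the brass foot is at (248,138). Collar and stand circles fit at (0.504–0.506, 0.240), and the bore at (0.5725, −0.2535). I'm moving above the gauge.

carry_out:
  delta_pos:
    - [-0.97,-0.435,0]
    - [-0.97,-0.435,0]
    - [-0.97,-0.435,0]
    - [-0.97,-0.435,0]
    - [-0.97,-0.435,0]
    - [-0.97,-0.435,0]
    - [-0.97,-0.435,0]
    - [-0.97,-0.435,0]
    - [-0.97,-0.435,0]
    - [-0.97,-0.435,0]
    - [-0.97,-0.435,0]
    - [-0.97,-0.435,0]
  turn:
    - [0,0,1]
    - [0,0,1]
    - [0,0,1]
    - [0,0,1]
    - [0,0,1]
    - [0,0,1]
    - [0,0,1]
    - [0,0,1]
    - [0,0,1]
    - [0,0,1]
    - [0,0,1]
    - [0,0,1]
  claw: [-1,-1,-1,-1,-1,-1,-1,-1,-1,-1,-1,-1]
  force: 60

```text
clock: 1.7
position: [0.5027, 0.2411, 0.1966]
ee_rot: [-0.0, 0.426, 0.905, 0.0]
contact_force: [0.5, -0.3, 0.1]
width: 0.0851
gripper_force: 0.0
```

```bash
cat >> h.py <<'E'
from scipy.spatial.transform import Rotation as Rn
def go(t):
    s=manip.get_state(); w,x,y,z=s["ee_rot"]; R=Rn.from_quat([x,y,z,w]).as_matrix()
    print("t",round(s["clock"],2),"pos",np.round(s["position"],4),"q6",round(s["qpos"][5],3),"yaw_y",np.round(np.arctan2(R[1,1],R[0,1]),4),"zax",R[:,2].round(3),"w",round(s["width"],4),"F",np.round(s["contact_force"],1))
    for p in np.atleast_2d(t): print(" to",p,"units",(R.T@(p-s["position"])/.4).round(4))
E
python3 -c "
from h import *
go([.504,.240,.081])"
```

```text
t 1.7 pos [0.5027 0.2411 0.1966] q6 -0.37 yaw_y 0.6913 zax [-0.001  0.001 -1.   ] w 0.0851 F [ 0.5 -0.3  0.1]
 to [0.504 0.24  0.081] units [-0.0044  0.001   0.289 ]
```

carry_out:
  delta_pos:
    - [-0.004,0,0.0]
    - [-0.004,0,0.0]
    - [-0.004,0,0.0]
    - [-0.004,0,0.05]
    - [-0.004,0,0.12]
    - [-0.004,0,0.19]
    - [-0.004,0,0.25]
    - [-0.004,0,0.28]
    - [-0.004,0,0.289]
    - [-0.004,0,0.289]
  turn:
    - [0,0,1]
    - [0,0,1]
    - [0,0,1]
    - [0,0,1]
    - [0,0,1]
    - [0,0,1]
    - [0,0,1]
    - [0,0,1]
    - [0,0,1]
    - [0,0,1]
  claw: [-1,-1,-1,-1,-1,-1,-1,-1,-1,-1]

```text
clock: 2.7
position: [0.5046, 0.2397, 0.0813]
ee_rot: [0.0, 0.645, 0.764, 0.0]
contact_force: [0.7, 0.6, -0.4]
width: 0.0855
gripper_force: 0.0
```

carry_out:
  delta_pos:
    - [0,0,0]
    - [0,0,0]
    - [0,0,0]
    - [0,0,0]
    - [0,0,0]
    - [0,0,0]
    - [0,0,0]
    - [0,0,0]
    - [0,0,0]
    - [0,0,0]
  turn:
    - [0,0,0]
    - [0,0,0]
    - [0,0,0]
    - [0,0,0]
    - [0,0,0]
    - [0,0,0]
    - [0,0,0]
    - [0,0,0]
    - [0,0,0]
    - [0,0,0]
  claw: [1,1,1,1,1,1,1,1,1,1]
  force: 60

```text
clock: 3.7
position: [0.505, 0.2392, 0.0823]
ee_rot: [0.0, 0.646, 0.763, 0.001]
contact_force: [-0.9, -0.1, 7.0]
width: 0.0002
gripper_force: 3.0
```

Run:
```python
from h import *
go([.504,.240,.161])
d,I,W=cloud("side")
cv2.imwrite("pics/s1.png",cv2.resize(d["image"][200:350,170:370,::-1],None,fx=3,fy=3))
```

```text
t 3.7 pos [0.505  0.2392 0.0823] q6 0.151 yaw_y 0.1666 zax [ 0.001  0.001 -1.   ] w 0.0002 F [-0.9 -0.1  7. ]
 to [0.504 0.24  0.161] units [ 0.0025 -0.0019 -0.1967]
```

View pics/s1.png

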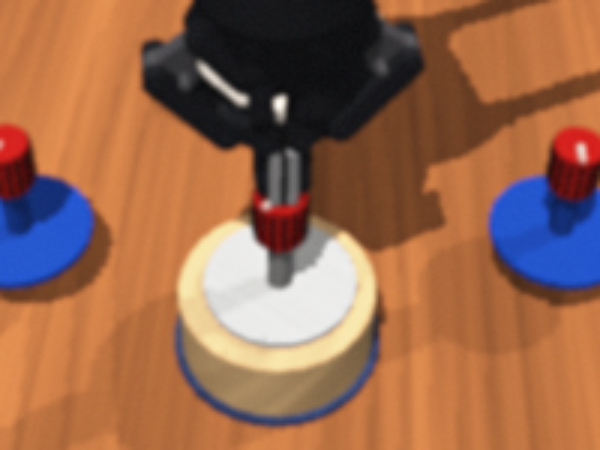

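The fingers shut fully (width 0) and appear to sit at or above the knob's top, at crop pixel (280,190). I'll check heights by depth.

Run:
```python
from h import *
d,I,W=cloud("side")
u=170+280//3
for v in range(232,302,4): print(v,I[v,u],W[v,u].round(4))
d,I,W=report("side",(.505,.240),(.573,-.252))
d,I,W=report("top",(.505,.240),(.573,-.252))
```

```text
232 [200 190 181] [0.5142 0.0671 0.0136]
236 [236 226 217] [0.5137 0.0764 0.012 ]
240 [99 93 89] [0.5136 0.0778 0.0025]
244 [19 19 21] [0.5044 0.2374 0.1551]
248 [21 19 22] [0.5035 0.2528 0.1631]
252 [83 82 82] [0.5037 0.2501 0.1523]
256 [92 90 91] [0.5036 0.2505 0.1447]
260 [78 77 75] [0.5036 0.2512 0.1372]
264 [76 75 75] [0.5035 0.252  0.1297]
268 [131  54  53] [0.5036 0.2504 0.1194]
272 [132  23  20] [0.5034 0.2537 0.1145]
276 [103  17  14] [0.5035 0.2523 0.104 ]
280 [101  17  15] [0.5034 0.2524 0.0951]
284 [85 52 53] [0.5039 0.2444 0.0759]
288 [105 105 103] [0.5038 0.2451 0.0672]
292 [104 103 103] [0.5037 0.2466 0.0594]
296 [186 187 185] [0.5037 0.2468 0.0496]
300 [235 235 234] [0.5032 0.2551 0.0506]
side knob n 149 med [0.5035 0.2513 0.1136] min [0.4896 0.2376 0.0879] max [0.5551 0.2599 0.1936]
 knobtop [523.8 251.3  32.5] 0.1305
side stand top 1211 [504.7 241.   52.6] z [0.0402 0.0443 0.0456]
side collar 1419 [504.  239.9  40.4] z [0.0484 0.0495 0.0508]
side hub 35 [ 608.8 -248.    24.7] z [0.0454 0.0481 0.0496]
top stand top 422 [506.  240.5  51.7] z [0.0431 0.0452 0.0466]
top collar 714 [506.  240.   50.6] z [0.0485 0.0506 0.0524]
top brass 446 [ 573.5 -253.    33.9] z [0.0498 0.0522 0.0542]
top hub 1213 [ 573.2 -252.5   46.2] z [0.0481 0.0508 0.0533]
```

The fingertips really are at z≈0.119, on the knob's top, while the reported TCP is 0.082. I'll lift and calibrate the fingertips against the cameras.

carry_out:
  delta_pos:
    - [0,0,-0.05]
    - [0,0,-0.12]
    - [0,0,-0.2]
    - [0,0,-0.25]
    - [0,0,-0.25]
    - [0,0,-0.25]
  turn:
    - [0,0,0]
    - [0,0,0]
    - [0,0,0]
    - [0,0,0]
    - [0,0,0]
    - [0,0,0]
  claw: [1,1,1,1,1,1]

```text
clock: 4.5
position: [0.5045, 0.2389, 0.181]
ee_rot: [0.0, 0.646, 0.764, 0.0]
contact_force: [-0.0, -1.2, 0.7]
width: 0.0002
gripper_force: 0.0
```

Run:
```python
from h import *
go([.504,.240,.081])
d,I,W=cloud("side")
m=near(W,(.505,.24),.08,.121,.4); v,u=np.where(m); print("low",np.sort(W[m][:,2])[:40:4].round(4))
uu=range(255,270,3)
for r in range(195,262,4): print(r,[tuple(W[r,c].round(3)) for c in (260,264)],I[r,262])
print(manip.get_state()["qpos"])
cv2.imwrite("pics/s2.png",cv2.resize(d["image"][150:350,170:370,::-1],None,fx=3,fy=3))
report("side",(.505,.240),(.573,-.252)); report("top",(.505,.240),(.573,-.252))
```

```text
t 4.5 pos [0.5045 0.2389 0.181 ] q6 0.151 yaw_y 0.1667 zax [ 0.  0. -1.] w 0.0002 F [-0.  -1.2  0.7]
 to [0.504 0.24  0.081] units [ 0.0029 -0.001   0.2499]
low [0.2163 0.2189 0.2196 0.2204 0.2207 0.2211 0.2218 0.2223 0.2228 0.223 ]
195 [(np.float64(0.507), np.float64(0.252), np.float64(0.255)), (np.float64(0.503), np.float64(0.249), np.float64(0.252))] [96 94 94]
199 [(np.float64(0.507), np.float64(0.251), np.float64(0.247)), (np.float64(0.503), np.float64(0.251), np.float64(0.248))] [116 115 115]
203 [(np.float64(0.507), np.float64(0.251), np.float64(0.241)), (np.float64(0.503), np.float64(0.251), np.float64(0.241))] [117 115 115]
207 [(np.float64(0.507), np.float64(0.251), np.float64(0.234)), (np.float64(0.502), np.float64(0.251), np.float64(0.235))] [116 113 114]
211 [(np.float64(0.507), np.float64(0.252), np.float64(0.229)), (np.float64(0.502), np.float64(0.251), np.float64(0.228))] [115 113 114]
215 [(np.float64(0.508), np.float64(0.251), np.float64(0.221)), (np.float64(0.503), np.float64(0.25), np.float64(0.22))] [108 109 108]
219 [(np.float64(0.521), np.float64(0.054), np.flo
[... 1536 characters left out ...]
01]
side knob n 252 med [0.5024 0.2451 0.1158] min [0.4895 0.2273 0.0882] max [0.5173 0.2548 0.1184]
 knobtop [503.4 240.9  13.9] 0.1162
side stand top 1221 [505.7 240.8  52.6] z [0.0403 0.0443 0.0456]
side collar 1408 [504.2 240.1  40.6] z [0.0483 0.0496 0.0507]
side hub 9 [ 615.2 -250.5   10.4] z [0.0445 0.0483 0.05  ]
top knob n 139 med [0.5028 0.2388 0.1176] min [0.4914 0.2276 0.1133] max [0.5159 0.2522 0.1207]
 knobtop [503.8 239.2  13.4] 0.1179
top stand top 552 [505.9 241.   51.9] z [0.0432 0.0453 0.0465]
top collar 990 [505.9 240.2  50.9] z [0.0486 0.0505 0.0525]
top brass 451 [ 573.1 -253.5   33.9] z [0.05   0.0521 0.054 ]
top hub 1202 [ 573.3 -252.5   46.5] z [0.0483 0.0509 0.0533]
```

View pics/s2.png

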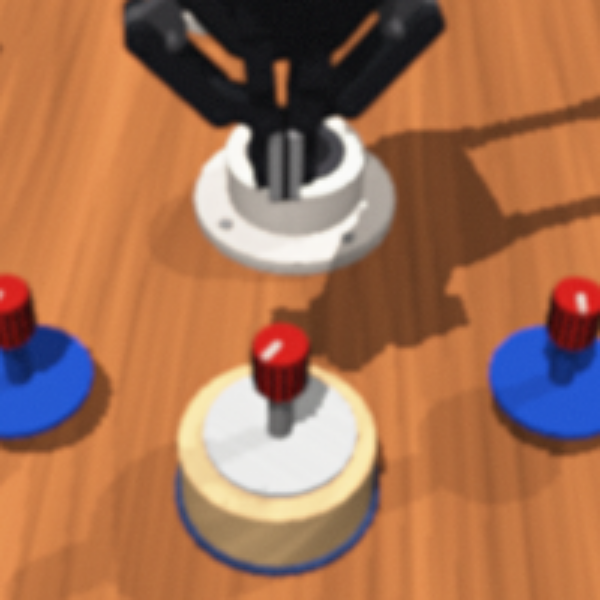

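With the tool lifted, the shut tips show at z≈0.2175 (crop pixel (285,198)) while the reported TCP is 0.181. So the true tips sit about 36.5 mm higher than reported, and xy agrees. The gauge is undisturbed. I'll correct for this and grasp again.

carry_out:
  delta_pos:
    - [0.003,-0.001,0]
    - [0.003,-0.001,0]
    - [0.003,-0.001,0]
    - [0.003,-0.001,0]
    - [0.003,-0.001,0]
    - [0.003,-0.001,0]
    - [0.003,-0.001,0]
    - [0.003,-0.001,0]
    - [0.003,-0.001,0.05]
    - [0.003,-0.001,0.1]
    - [0.003,-0.001,0.15]
    - [0.003,-0.001,0.15]
  turn:
    - [0,0,0]
    - [0,0,0]
    - [0,0,0]
    - [0,0,0]
    - [0,0,0]
    - [0,0,0]
    - [0,0,0]
    - [0,0,0]
    - [0,0,0]
    - [0,0,0]
    - [0,0,0]
    - [0,0,0]
  claw: [-1,-1,-1,-1,-1,-1,-1,-1,-1,-1,-1,-1]

```text
clock: 5.85
position: [0.5019, 0.2394, 0.1185]
ee_rot: [-0.002, 0.646, 0.764, -0.003]
contact_force: [-1.0, -0.7, -0.6]
width: 0.0854
gripper_force: 0.0
```

carry_out:
  delta_pos:
    - [0,0,0.04]
    - [0,0,0.08]
    - [0,0,0.12]
    - [0,0,0.16]
    - [0,0,0.185]
    - [0,0,0.19]
    - [0,0,0.19]
  turn:
    - [0,0,0]
    - [0,0,0]
    - [0,0,0]
    - [0,0,0]
    - [0,0,0]
    - [0,0,0]
    - [0,0,0]
  claw: [-1,-1,-1,-1,-1,-1,-1]

```text
clock: 6.55
position: [0.5045, 0.2403, 0.0454]
ee_rot: [0.0, 0.646, 0.764, 0.0]
contact_force: [0.7, -0.1, 0.1]
width: 0.0853
gripper_force: 0.0
```

carry_out:
  delta_pos:
    - [0,0,0]
    - [0,0,0]
    - [0,0,0]
    - [0,0,0]
    - [0,0,0]
    - [0,0,0]
    - [0,0,0]
    - [0,0,0]
    - [0,0,0]
  turn:
    - [0,0,0]
    - [0,0,0]
    - [0,0,0]
    - [0,0,0]
    - [0,0,0]
    - [0,0,0]
    - [0,0,0]
    - [0,0,0]
    - [0,0,0]
  claw: [1,1,1,1,1,1,1,1,1]
  force: 60

```text
clock: 7.45
position: [0.5049, 0.2404, 0.0456]
ee_rot: [0.001, 0.646, 0.764, 0.001]
contact_force: [1.8, -0.5, 3.8]
width: 0.0267
gripper_force: 59.1
```

Run:
```python
from h import *
go([.504,.240,.115])
d,I,W=cloud("side")
cv2.imwrite("pics/s3.png",cv2.resize(d["image"][200:350,170:370,::-1],None,fx=3,fy=3))
report("side",(.505,.240),(.573,-.252))
```

```text
t 7.45 pos [0.5049 0.2404 0.0456] q6 0.153 yaw_y 0.1668 zax [ 0.002  0.001 -1.   ] w 0.0267 F [ 1.8 -0.5  3.8]
 to [0.504 0.24  0.115] units [-0.0005 -0.0021 -0.1735]
side knob n 277 med [0.5034 0.2478 0.1159] min [0.4897 0.2281 0.0887] max [0.5515 0.2608 0.1993]
 knobtop [521.  250.3  32. ] 0.1252
side stand top 1157 [505.2 241.1  52.3] z [0.0401 0.0442 0.0456]
side collar 1279 [503.4 240.8  39.9] z [0.0484 0.0496 0.0508]
side hub 41 [ 607.5 -246.    28.3] z [0.0447 0.048  0.0495]
```

View pics/s3.png

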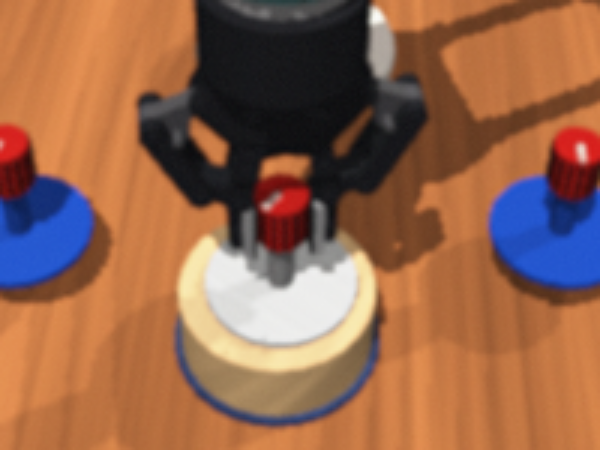

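The knob is held between the fingers (width 26.7 mm, 59 N), with the red knob at crop (283,212) and the gauge still flat. Next is the lift.

carry_out:
  delta_pos:
    - [0,0,-0.02]
    - [0,0,-0.06]
    - [0,0,-0.11]
    - [0,0,-0.16]
    - [0,0,-0.2]
    - [0,0,-0.225]
    - [0,0,-0.225]
    - [0,0,-0.225]
  turn:
    - [0,0,0]
    - [0,0,0]
    - [0,0,0]
    - [0,0,0]
    - [0,0,0]
    - [0,0,0]
    - [0,0,0]
    - [0,0,0]
  claw: [1,1,1,1,1,1,1,1]

```text
clock: 8.35
position: [0.5029, 0.2398, 0.1339]
ee_rot: [-0.001, 0.646, 0.764, -0.001]
contact_force: [-0.7, -0.2, -5.6]
width: 0.0264
gripper_force: 59.8
```

carry_out:
  delta_pos:
    - [-0.04,0.0,0]
    - [-0.1,-0.0,0]
    - [-0.18,0,0]
    - [-0.26,0,0]
    - [-0.34,0,0]
    - [-0.42,0,0]
    - [-0.5,0,0]
    - [-0.58,0,0]
    - [-0.64,0,0]
    - [-0.68,0,0]
    - [-0.7,0,0]
    - [-0.7,0,0]
  turn:
    - [0,0,0]
    - [0,0,0]
    - [0,0,0]
    - [0,0,0]
    - [0,0,0]
    - [0,0,0]
    - [0,0,0]
    - [0,0,0]
    - [0,0,0]
    - [0,0,0]
    - [0,0,0]
    - [0,0,0]
  claw: [1,1,1,1,1,1,1,1,1,1,1,1]

```text
clock: 9.55
position: [0.5503, -0.0367, 0.1345]
ee_rot: [-0.001, 0.646, 0.763, -0.0]
contact_force: [0.1, -0.5, -5.2]
width: 0.0267
gripper_force: 59.8
```

Run:
```python
from h import *
go([.5734,-.2532,.1356])
```

```text
t 9.55 pos [ 0.5503 -0.0367  0.1345] q6 -0.358 yaw_y 0.1654 zax [-0.001  0.    -1.   ] w 0.0267 F [ 0.1 -0.5 -5.2]
 to [ 0.5734 -0.2532  0.1356] units [-0.5435 -0.0322 -0.0031]
```

carry_out:
  delta_pos:
    - [-0.04,0.0,0]
    - [-0.1,-0.01,0]
    - [-0.18,-0.01,0]
    - [-0.26,-0.02,0]
    - [-0.34,-0.03,0]
    - [-0.42,-0.032,0]
    - [-0.48,-0.032,0]
    - [-0.52,-0.032,0]
    - [-0.543,-0.032,0]
    - [-0.543,-0.032,0]
    - [-0.543,-0.032,0]
    - [-0.543,-0.032,0]
  turn:
    - [0,0,0]
    - [0,0,0]
    - [0,0,0]
    - [0,0,0]
    - [0,0,0]
    - [0,0,0]
    - [0,0,0]
    - [0,0,0]
    - [0,0,0]
    - [0,0,0]
    - [0,0,0]
    - [0,0,0]
  claw: [1,1,1,1,1,1,1,1,1,1,1,1]

```text
clock: 10.75
position: [0.5737, -0.2507, 0.135]
ee_rot: [-0.001, 0.645, 0.764, 0.0]
contact_force: [-0.7, 0.5, -6.5]
width: 0.0267
gripper_force: 59.7
```

Run:
```python
from h import *
go([.5734,-.2532,.0526])
for c in ("side","top"):
    d,I,W=cloud(c)
    m=near(W,(.573,-.253),.06,.125,.148)&(I.min(-1)>100); p=W[m]
    if len(p): print(c,"collar",len(p),circ(p),np.percentile(p[:,2],[5,50,95]).round(4))
    for r in manip.place_of(c,"tip_a")[:4]: print("tip",np.round(r["point"],4),round(r["score"],2))
    for r in manip.place_of(c,"gauge")[:4]: print("gauge",np.round(r["point"],4),round(r["score"],2))
    a=d["image"][80:180,190:310] if c=="side" else d["image"][90:240,340:500]
    cv2.imwrite(f"pics/{c}4.png",cv2.resize(a[:,:,::-1],None,fx=4,fy=4))
```

```text
t 10.75 pos [ 0.5737 -0.2507  0.135 ] q6 -0.692 yaw_y 0.168 zax [-0.001  0.001 -1.   ] w 0.0267 F [-0.7  0.5 -6.5]
 to [ 0.5734 -0.2532  0.0526] units [-0.0062 -0.0018  0.2059]
side collar 421 [ 573.  -250.6   41.5] [0.1349 0.1378 0.139 ]
gauge [0.6494 0.1988 0.033 ] 0.87
gauge [0.531  0.3931 0.0306] 0.79
gauge [ 0.5778 -0.2529  0.1326] 0.72
gauge [0.3515 0.1855 0.0303] 0.68
top collar 791 [ 573.6 -250.    39.6] [0.1379 0.1399 0.142 ]
gauge [0.351  0.1792 0.03  ] 0.85
gauge [0.5291 0.3937 0.0305] 0.66
gauge [0.6518 0.1955 0.0301] 0.61
gauge [ 0.5773 -0.2523  0.1341] 0.58
```

View pics/side4.png

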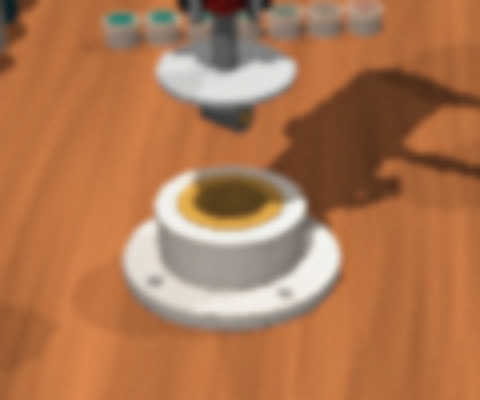

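The gauge hangs level above the brass bore: collar at crop (227,75), bore at (230,198). It needs about 3 mm of shift in −y, then it can be lowered.

carry_out:
  delta_pos:
    - [-0.007,-0.002,0]
    - [-0.007,-0.002,0.03]
    - [-0.007,-0.002,0.06]
    - [-0.007,-0.002,0.09]
    - [-0.007,-0.002,0.12]
    - [-0.007,-0.002,0.15]
    - [-0.007,-0.002,0.175]
    - [-0.007,-0.002,0.19]
    - [-0.007,-0.002,0.2]
    - [-0.007,-0.002,0.2]
    - [-0.007,-0.002,0.2]
  turn:
    - [0,0,0]
    - [0,0,0]
    - [0,0,0]
    - [0,0,0]
    - [0,0,0]
    - [0,0,0]
    - [0,0,0]
    - [0,0,0]
    - [0,0,0]
    - [0,0,0]
    - [0,0,0]
  claw: [1,1,1,1,1,1,1,1,1,1,1]

```text
clock: 12.15
position: [0.5741, -0.2554, 0.0554]
ee_rot: [0.0, 0.646, 0.764, 0.0]
contact_force: [-1.1, 1.1, -5.1]
width: 0.0266
gripper_force: 59.8
```

Run:
```python
from h import *
go([.5734,-.2532,.0526])
for c in ("side","top"):
    d,I,W=cloud(c)
    m=near(W,(.573,-.253),.043,.045,.07)&(I.min(-1)>100); p=W[m]
    print(c,"collar",len(p),circ(p),np.percentile(p[:,2],[5,50,95]).round(4))
```

```text
t 12.15 pos [ 0.5741 -0.2554  0.0554] q6 -0.696 yaw_y 0.1668 zax [ 0.001 -0.    -1.   ] w 0.0266 F [-1.1  1.1 -5.1]
 to [ 0.5734 -0.2532  0.0526] units [ 0.0056 -0.0007  0.0069]
side collar 546 [ 572.8 -252.5   42.7] [0.048  0.0577 0.0597]
top collar 843 [ 572.8 -252.8   42.9] [0.0495 0.0596 0.0624]
```

carry_out:
  delta_pos:
    - [0.004,0,0]
    - [0.004,0,0.003]
    - [0.004,0,0.006]
    - [0.004,0,0.008]
    - [0.004,0,0.008]
    - [0.004,0,0.008]
  turn:
    - [0,0,0]
    - [0,0,0]
    - [0,0,0]
    - [0,0,0]
    - [0,0,0]
    - [0,0,0]
  claw: [1,1,1,1,1,1]

```text
clock: 12.85
position: [0.5735, -0.2536, 0.0527]
ee_rot: [0.0, 0.646, 0.764, 0.0]
contact_force: [-2.4, 1.3, 3.7]
width: 0.0267
gripper_force: 60.6
```

Seated, pressing about 4 N. Now I loosen the knob counter-clockwise (negative about tool z).

carry_out:
  delta_pos:
    - [0,0,0]
    - [0,0,0]
    - [0,0,0]
    - [0,0,0]
    - [0,0,0]
    - [0,0,0]
    - [0,0,0]
    - [0,0,0]
  turn:
    - [0,0,-0.1]
    - [0,0,-0.25]
    - [0,0,-0.4]
    - [0,0,-0.55]
    - [0,0,-0.7]
    - [0,0,-0.85]
    - [0,0,-1]
    - [0,0,-1]
  claw: [1,1,1,1,1,1,1,1]

```text
clock: 13.65
position: [0.5729, -0.2539, 0.0526]
ee_rot: [-0.0, 0.426, 0.905, -0.0]
contact_force: [-3.4, 0.4, 5.0]
width: 0.0268
gripper_force: 60.7
```

carry_out:
  delta_pos:
    - [0,0,0]
    - [0,0,0]
    - [0,0,0]
    - [0,0,0]
    - [0,0,0]
    - [0,0,0]
    - [0,0,0]
    - [0,0,0]
    - [0,0,0]
    - [0,0,0]
  turn:
    - [0,0,-0.1]
    - [0,0,-0.25]
    - [0,0,-0.4]
    - [0,0,-0.55]
    - [0,0,-0.7]
    - [0,0,-0.8]
    - [0,0,-0.8]
    - [0,0,-0.8]
    - [0,0,-0.8]
    - [0,0,-0.8]
  claw: [1,1,1,1,1,1,1,1,1,1]

```text
clock: 14.65
position: [0.5725, -0.2544, 0.0527]
ee_rot: [-0.0, 0.229, 0.973, -0.001]
contact_force: [-5.3, -0.8, 6.2]
width: 0.0266
gripper_force: 60.9
```

Run:
```python
from h import *
go([.5735,-.2536,.0526]); print(manip.get_state()["moment"])
```

```text
t 14.65 pos [ 0.5725 -0.2544  0.0527] q6 -1.635 yaw_y 1.1077 zax [-0.001 -0.001 -1.   ] w 0.0266 F [-5.3 -0.8  6.2]
 to [ 0.5735 -0.2536  0.0526] units [-0.0013  0.003   0.0001]
[-0.06052725  0.76929411  0.03726098]
```

carry_out:
  delta_pos:
    - [0,0,0]
    - [0,0,0]
    - [0,0,0]
    - [0,0,0]
    - [0,0,0]
    - [0,0,0]
    - [0,0,0]
    - [0,0,0]
  turn:
    - [0,0,0.1]
    - [0,0,0.25]
    - [0,0,0.4]
    - [0,0,0.55]
    - [0,0,0.7]
    - [0,0,0.85]
    - [0,0,1]
    - [0,0,1]
  claw: [1,1,1,1,1,1,1,1]

```text
clock: 15.45
position: [0.573, -0.2538, 0.0526]
ee_rot: [-0.0, 0.474, 0.88, -0.0]
contact_force: [-4.0, 0.6, 5.6]
width: 0.0268
gripper_force: 60.9
```

carry_out:
  delta_pos:
    - [0,0,0]
    - [0,0,0]
    - [0,0,0]
    - [0,0,0]
    - [0,0,0]
    - [0,0,0]
    - [0,0,0]
    - [0,0,0]
    - [0,0,0]
    - [0,0,0]
  turn:
    - [0,0,0.1]
    - [0,0,0.25]
    - [0,0,0.4]
    - [0,0,0.55]
    - [0,0,0.7]
    - [0,0,0.8]
    - [0,0,0.85]
    - [0,0,0.9]
    - [0,0,0.95]
    - [0,0,0.95]
  claw: [1,1,1,1,1,1,1,1,1,1]

```text
clock: 16.45
position: [0.5743, -0.2537, 0.0526]
ee_rot: [0.001, 0.676, 0.737, 0.0]
contact_force: [-0.3, 1.6, 5.2]
width: 0.0269
gripper_force: 60.9
```

Run:
```python
from h import *
go([.5725,-.2534,.1356]); print(manip.get_state()["moment"])
```

```text
t 16.45 pos [ 0.5743 -0.2537  0.0526] q6 -0.614 yaw_y 0.0867 zax [ 0.002 -0.001 -1.   ] w 0.0269 F [-0.3  1.6  5.2]
 to [ 0.5725 -0.2534  0.1356] units [ 0.0011 -0.004  -0.2075]
[ 0.16872525  0.36397012 -0.02101016]
```

Tightened past the starting angle. Now straight up, slowly.

carry_out:
  delta_pos:
    - [0,0,-0.01]
    - [0,0,-0.03]
    - [0,0,-0.05]
    - [0,0,-0.08]
    - [0,0,-0.11]
    - [0,0,-0.14]
    - [0,0,-0.17]
    - [0,0,-0.2]
    - [0,0,-0.22]
    - [0,0,-0.225]
    - [0,0,-0.225]
    - [0,0,-0.225]
  turn:
    - [0,0,0]
    - [0,0,0]
    - [0,0,0]
    - [0,0,0]
    - [0,0,0]
    - [0,0,0]
    - [0,0,0]
    - [0,0,0]
    - [0,0,0]
    - [0,0,0]
    - [0,0,0]
    - [0,0,0]
  claw: [1,1,1,1,1,1,1,1,1,1,1,1]

```text
clock: 17.65
position: [0.5729, -0.2533, 0.1411]
ee_rot: [-0.001, 0.675, 0.738, -0.0]
contact_force: [-0.7, -0.4, -5.3]
width: 0.0264
gripper_force: 59.7
```

Run:
```python
from h import *
go([.5045,.2405,.1356])
d,I,W=cloud("side")
for r in manip.place_of("side","tip_a")[:4]: print("tip",np.round(r["point"],4),round(r["score"],2))
m=near(W,(.573,-.253),.06,.1,.128); p=W[m]; v,u=np.where(m); print(len(p),u.min(),u.max(),v.min(),v.max(),p.min(0).round(4),p.max(0).round(4))
cv2.imwrite("pics/s5.png",cv2.resize(d["image"][70:150,190:310][:,:,::-1],None,fx=6,fy=6,interpolation=cv2.INTER_CUBIC))
```

```text
t 17.65 pos [ 0.5729 -0.2533  0.1411] q6 -0.616 yaw_y 0.0883 zax [-0.001  0.001 -1.   ] w 0.0264 F [-0.7 -0.4 -5.3]
 to [0.5045 0.2405 0.1356] units [ 1.2448 -0.0616  0.0151]
72 240 254 103 110 [ 0.5531 -0.2596  0.1087] [ 0.5879 -0.237   0.1248]
```

View pics/s5.png

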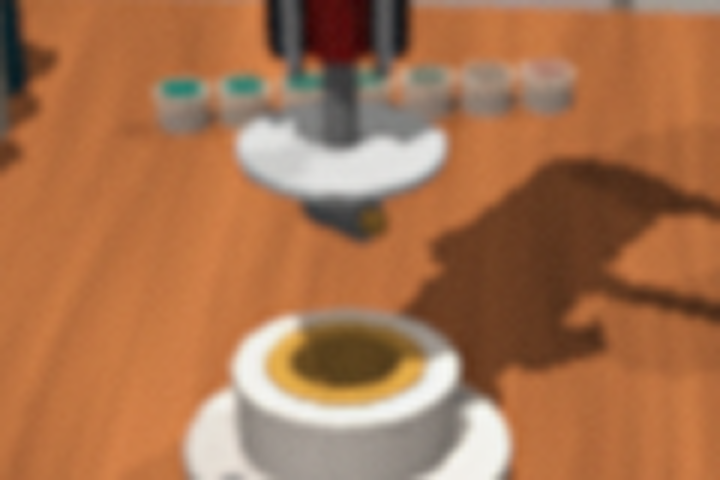

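The gauge is out and level, with its head and a brass-tipped plunger at crop (372,220), but the view is oblique. I'll carry it toward the stand, turning it so the camera can measure the plungers.

carry_out:
  delta_pos:
    - [0.04,0,0]
    - [0.1,-0.01,0]
    - [0.18,-0.01,0]
    - [0.26,-0.02,0]
    - [0.34,-0.02,0]
    - [0.42,-0.03,0]
    - [0.5,-0.03,0]
    - [0.58,-0.03,0]
    - [0.64,-0.03,0]
    - [0.68,-0.03,0]
    - [0.7,-0.03,0]
    - [0.7,-0.03,0]
  turn:
    - [0,0,-0.1]
    - [0,0,-0.2]
    - [0,0,-0.3]
    - [0,0,-0.4]
    - [0,0,-0.5]
    - [0,0,-0.6]
    - [0,0,-0.7]
    - [0,0,-0.8]
    - [0,0,-0.9]
    - [0,0,-1]
    - [0,0,-1]
    - [0,0,-1]
  claw: [1,1,1,1,1,1,1,1,1,1,1,1]

```text
clock: 18.95
position: [0.5367, 0.0247, 0.1417]
ee_rot: [-0.0, 0.461, 0.887, -0.0]
contact_force: [0.4, -0.5, -5.4]
width: 0.0267
gripper_force: 59.9
```

Run:
```python
from h import *
go([.5045,.2405,.1411])
d,I,W=cloud("side")
s=manip.get_state()["position"]
for r in manip.place_of("side","tip_a")[:4]: print("tip",np.round(r["point"],4),round(r["score"],2))
m=near(W,s[:2],.06,.1,.134); p=W[m]; v,u=np.where(m); print(len(p),u.min(),u.max(),v.min(),v.max())
M=d["world_to_cam"]; q=M@np.r_[s,1]; u0=int(d["fx"]*q[0]/q[2]+d["cx"]); v0=int(d["fy"]*q[1]/q[2]+d["cy"]); print(u0,v0)
for uu in range(u.min(),u.max()+1):
    k=np.where(u==uu)[0]; j=k[np.argmax(v[k])]; print(uu,v[j],p[j].round(4),I[v[j],uu])
cv2.imwrite("pics/s6.png",cv2.resize(d["image"][v0-45:v0+55,u0-60:u0+60][:,:,::-1],None,fx=6,fy=6,interpolation=cv2.INTER_CUBIC))
```

```text
t 18.95 pos [0.5367 0.0247 0.1417] q6 -0.696 yaw_y 0.6124 zax [-0. -0. -1.] w 0.0267 F [ 0.4 -0.5 -5.4]
 to [0.5045 0.2405 0.1411] units [0.4878 0.2443 0.0013]
46 245 264 176 180
251 163
245 178 [0.5498 0.0291 0.1132] [125  90  72]
246 178 [0.5476 0.0323 0.1156] [98 83 76]
247 178 [0.5459 0.031  0.1148] [94 86 82]
248 179 [0.5444 0.0288 0.1109] [116  80  62]
249 179 [0.5422 0.0314 0.113 ] [108  77  61]
250 179 [0.5404 0.0317 0.1133] [105  76  64]
251 179 [0.5385 0.0315 0.1132] [99 76 66]
252 179 [0.5367 0.031  0.1129] [94 73 65]
253 179 [0.5347 0.0327 0.1142] [87 72 65]
254 179 [0.5327 0.0353 0.1163] [82 69 65]
255 179 [0.5308 0.0355 0.1165] [77 68 64]
256 180 [0.5293 0.0322 0.1119] [116  80  60]
257 180 [0.5274 0.0331 0.1127] [110  75  59]
258 180 [0.5256 0.033  0.1127] [109  76  59]
259 180 [0.5236 0.0344 0.1138] [129  84  59]
260 179 [0.5225 0.0242 0.1086] [138  88  57]
261 178 [0.5201 0.0326 0.1171] [125  81  45]
262 178 [0.5183 0.0318 0.1166] [132  85  45]
263 178 [0.5164 0.0317 0.1166] [142  89  45]
264 177 [0.5146 0.0321 0.1193] [137  89  51]
```

View pics/s6.png

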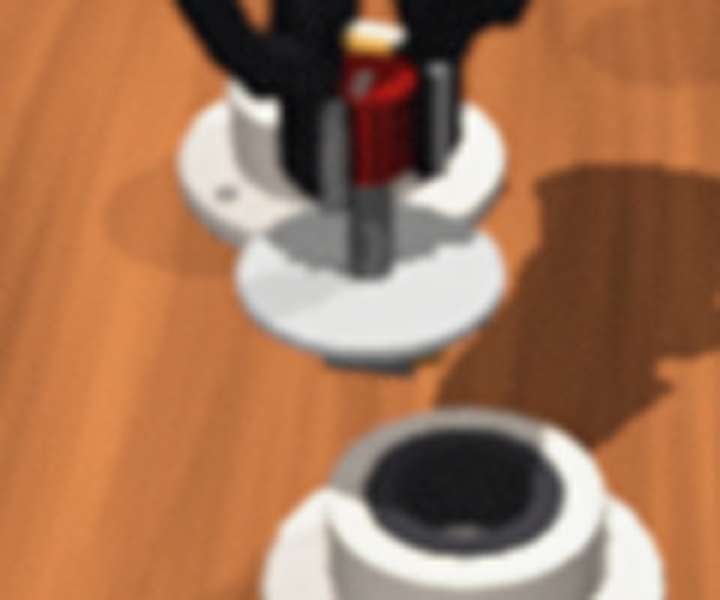

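The brass tip at crop (430,355) measures about 23 mm from the gauge axis, so the span is about 46 mm: plungers are out and locked. On to the stand.

carry_out:
  delta_pos:
    - [0.04,0.02,0]
    - [0.1,0.05,0]
    - [0.18,0.09,0]
    - [0.26,0.13,0]
    - [0.34,0.17,0]
    - [0.41,0.2,0]
    - [0.46,0.23,0]
    - [0.488,0.244,0]
    - [0.488,0.244,0]
    - [0.488,0.244,0]
    - [0.488,0.244,0]
  turn:
    - [0,0,0]
    - [0,0,0]
    - [0,0,0]
    - [0,0,0]
    - [0,0,0]
    - [0,0,0]
    - [0,0,0]
    - [0,0,0]
    - [0,0,0]
    - [0,0,0]
    - [0,0,0]
  claw: [1,1,1,1,1,1,1,1,1,1,1]

```text
clock: 20.15
position: [0.5049, 0.2385, 0.1417]
ee_rot: [0.0, 0.462, 0.887, -0.0]
contact_force: [-0.3, -1.1, -5.4]
width: 0.0268
gripper_force: 60.1
```

Run:
```python
from h import *
go([.5052,.2407,.0456])
for c in ("side","top"):
    d,I,W=cloud(c)
    m=near(W,(.505,.24),.055,.133,.153)&(I.min(-1)>100); p=W[m]
    if len(p): print(c,"collar",len(p),circ(p),np.percentile(p[:,2],[5,50,95]).round(4))
    m=near(W,(.505,.24),.065,.035,.047); p=W[m]
    if len(p): print(c,"stand",len(p),circ(p))
```

```text
t 20.15 pos [0.5049 0.2385 0.1417] q6 -0.293 yaw_y 0.6104 zax [-0.    -0.001 -1.   ] w 0.0268 F [-0.3 -1.1 -5.4]
 to [0.5052 0.2407 0.0456] units [0.0043 0.0039 0.2403]
side collar 1561 [503.7 238.7  40.4] [0.1437 0.1454 0.1467]
side stand 2062 [506.3 241.1  53. ]
top collar 100 [504.6 239.   39.6] [0.1448 0.1466 0.1486]
top stand 534 [505.9 240.5  51.6]
```

carry_out:
  delta_pos:
    - [0.002,0.007,0]
    - [0.002,0.007,0.03]
    - [0.002,0.007,0.07]
    - [0.002,0.007,0.11]
    - [0.002,0.007,0.15]
    - [0.002,0.007,0.18]
    - [0.002,0.007,0.205]
    - [0.002,0.007,0.22]
    - [0.002,0.007,0.23]
    - [0.002,0.007,0.235]
    - [0.002,0.007,0.24]
    - [0.002,0.007,0.24]
  turn:
    - [0,0,0]
    - [0,0,0]
    - [0,0,0]
    - [0,0,0]
    - [0,0,0]
    - [0,0,0]
    - [0,0,0]
    - [0,0,0]
    - [0,0,0]
    - [0,0,0]
    - [0,0,0]
    - [0,0,0]
  claw: [1,1,1,1,1,1,1,1,1,1,1,1]

```text
clock: 21.45
position: [0.5066, 0.2424, 0.046]
ee_rot: [0.0, 0.461, 0.887, 0.0]
contact_force: [-0.3, -0.7, -5.3]
width: 0.0267
gripper_force: 60.1
```

Run:
```python
from h import *
go([.5052,.2407,.0456])
report("side",(.505,.240),(.573,-.252))
```

```text
t 21.45 pos [0.5066 0.2424 0.046 ] q6 -0.289 yaw_y 0.6119 zax [ 0.001  0.    -1.   ] w 0.0267 F [-0.3 -0.7 -5.3]
 to [0.5052 0.2407 0.0456] units [-0.0016 -0.0053  0.001 ]
side knob n 165 med [0.5013 0.2491 0.1163] min [0.4924 0.2256 0.0883] max [0.542  0.2624 0.1937]
 knobtop [522.1 256.9  20.4] 0.1502
side stand top 1111 [505.  241.7  52.6] z [0.0396 0.0443 0.0456]
side collar 1292 [505.8 243.   40.2] z [0.0486 0.0498 0.051 ]
side hub 13 [ 613.8 -248.    15.5] z [0.0459 0.0476 0.0495]
```

carry_out:
  delta_pos:
    - [0,0,0.001]
    - [0,0,0.002]
    - [0,0,0.002]
    - [0,0,0.002]
  turn:
    - [0,0,0]
    - [0,0,0]
    - [0,0,0]
    - [0,0,0]
  claw: [1,1,1,1]

```text
clock: 21.9
position: [0.5068, 0.2425, 0.0457]
ee_rot: [0.0, 0.461, 0.887, 0.0]
contact_force: [-0.1, -0.4, 0.6]
width: 0.0265
gripper_force: 60.5
```

carry_out:
  delta_pos:
    - [0,0,0]
    - [0,0,0]
    - [0,0,0]
    - [0,0,0]
    - [0,0,0]
    - [0,0,0]
    - [0,0,0]
    - [0,0,0]
    - [0,0,0]
    - [0,0,0]
  turn:
    - [0,0,0]
    - [0,0,0]
    - [0,0,0]
    - [0,0,0]
    - [0,0,0]
    - [0,0,0]
    - [0,0,0]
    - [0,0,0]
    - [0,0,0]
    - [0,0,0]
  claw: [0.1,0,-0.2,-0.4,-0.6,-0.8,-1,-1,-1,-1]

```text
clock: 22.9
position: [0.5064, 0.2424, 0.045]
ee_rot: [-0.0, 0.461, 0.887, 0.0]
contact_force: [-0.9, -0.3, -0.7]
width: 0.0856
gripper_force: 0.0
```

carry_out:
  delta_pos:
    - [0,0,-0.03]
    - [0,0,-0.07]
    - [0,0,-0.12]
    - [0,0,-0.18]
    - [0,0,-0.25]
    - [0,0,-0.3]
    - [0,0,-0.35]
    - [0,0,-0.35]
    - [0,0,-0.35]
  turn:
    - [0,0,0]
    - [0,0,0]
    - [0,0,0]
    - [0,0,0]
    - [0,0,0]
    - [0,0,0]
    - [0,0,0]
    - [0,0,0]
    - [0,0,0]
  claw: [-1,-1,-1,-1,-1,-1,-1,-1,-1]

```text
clock: 23.8
position: [0.5064, 0.2424, 0.1854]
ee_rot: [0.0, 0.461, 0.887, 0.0]
contact_force: [0.1, -0.0, 0.3]
width: 0.0854
gripper_force: 0.0
```

Run:
```python
from h import *
go([.5052,.2407,.0456])
report("top",(.505,.240),(.573,-.252))
d,I,W=report("side",(.505,.240),(.573,-.252))
cv2.imwrite("pics/s7.png",cv2.resize(d["image"][200:350,170:370,::-1],None,fx=3,fy=3))
```

```text
t 23.8 pos [0.5064 0.2424 0.1854] q6 -0.289 yaw_y 0.6119 zax [ 0.001  0.    -1.   ] w 0.0854 F [ 0.1 -0.   0.3]
 to [0.5052 0.2407 0.0456] units [-0.0017 -0.0051  0.3495]
top knob n 135 med [0.5047 0.2406 0.1176] min [0.4934 0.2297 0.1141] max [0.5181 0.2537 0.1214]
 knobtop [505.9 242.1  13.2] 0.118
top stand top 534 [506.2 240.7  51.8] z [0.0431 0.0451 0.0465]
top collar 827 [506.8 240.3  49.5] z [0.0485 0.0506 0.0524]
top brass 453 [ 572.7 -253.6   34.1] z [0.0499 0.0522 0.0542]
top hub 1206 [ 574.  -252.2   46.6] z [0.0482 0.0509 0.0534]
side knob n 236 med [0.5047 0.2478 0.1158] min [0.4923 0.2322 0.0874] max [0.5185 0.2565 0.1185]
 knobtop [505.9 242.2  14.6] 0.1162
side stand top 1189 [505.9 241.3  52.3] z [0.0398 0.0443 0.0456]
side collar 1407 [510.1 246.6  46.2] z [0.0484 0.0496 0.0507]
side brass 1 [ 616.4 -250.     0. ] z [0.0494 0.0494 0.0494]
side hub 5 [ 615.8 -244.9    5.1] z [0.0451 0.0473 0.0489]
```

View pics/s7.png

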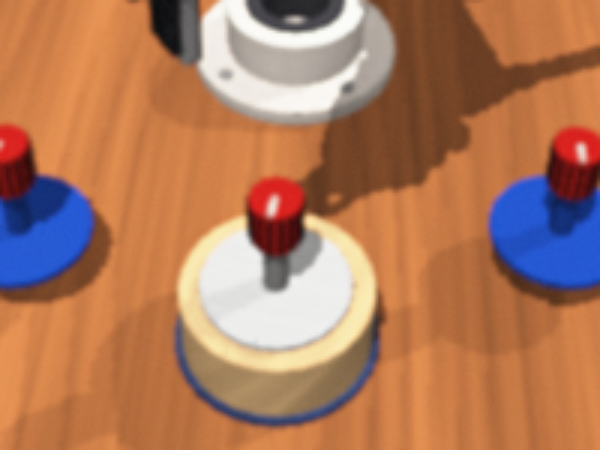

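The gauge stands upright and centred in its stand (knob at crop (275,215), within 2 mm of centre), and the gripper is clear. Handing in.

```bash
python3 -c "
from rig import manip
print(manip.sign_off())"
```

```text
the job is handed in; nothing more can be done
None
```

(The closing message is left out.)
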